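Slide a culture dish along the guide rail into an imaging stage's corner nest

ROBOT

A 7-joint arm with a two-finger parallel gripper is mounted at the origin on a cart in front of the work surface, level with it; the furniture and walls round the work are solid. World frame = base frame: x ahead of the robot, y to its left, z up, the work surface at z = 0. Lengths are in mm, angles in rad, forces in N, time in s.
With the tool pointing down it reaches from about 400 to 875 mm from the base axis. Payload 4.4 kg.
Tool frame: the origin (TCP) lies midway between the tips of the shut fingers; the grasp point (between the pads) lies grasp_offset behind it (grasp_offset is the distance from the TCP to the grasp point, in mm); z points along the fingers, y is the line along which they close (so a half turn about z gives the same grasp; the last joint's range is limited). The gripper opens to 85 mm and grips with 20 to 120 N. Pads are 22 mm wide; open, the fingers measure 114 mm over their backs; the gripper's body (76 mm by 85 mm) begins 54 mm behind the grasp point. The pads swing forward as they close: fully open they stand 13 mm farther back than shut.
Start: joints at [-1.32, 0.628, 0.038, 1.517, -0.027, 0.996, -0.02], TCP at [202.469, 617.676, 231.313] pointing down, gripper open.
Joint ranges: [-3.06, 3.06], [-0.37, 2.12], [-1.25, 1.32], [0.18, 2.47], [-1.1, 4.24], [0.23, 1.98], [-2.94, 2.94]. Speed limits (rad/s): [2.57, 2.57, 3.14, 3.14, 3.14, 3.14, 3.14].

INTERFACE

Orientations are given as [roll, pitch, yaw] about the fixed x, y, z axes, in that order (R = Rz(yaw) Ry(pitch) Rx(roll)).
In Python, from cell import * gives the robot as it stands. The module is installed in compiled form; this text tells all that it offers.
- The arm moves only by the shell command python3 -m jog 'ROWS'. ROWS is a JSON object of lists of equal length, an entry for each row: "angular": the turn, a rotation vector about the tool's x, y, z in degrees, a list of three; "travel": the shift along the tool's x, y, z in cm, a list of three; "fingers": the closure, from 0 (fully open) to 1 (shut). In form: {"angular": [[rx, ry, rz], ...], "travel": [[tx, ty, tz], ...], "fingers": [fingers, ...]}. A call has 1 to 5 rows; each row is the pose to reach, as a shift and turn from the pose commanded when the call began, along the tool's axes at that moment; what a row does not reach only later rows make up. A row lasts 1/8 s, in which the tool goes at most 62.5 mm and 10.7 degrees, less where a joint would pass 70% of its speed; a pose out of reach is approached as far as the arm can. A call with a gripper value outside its range is refused whole. The fingers move at their own pace and stop on an object; the grip force is fixed at half the most. Time passes only in rows, so rows that repeat a pose let the fingers close. It gives the time, the measured TCP pose, the force and the opening at its end, in the units of the state.
- read_state(): the state, without advancing time (a new reading comes with each control period).
- get_image(name): name is "scene" or "top" or "wrist"; returns the picture (420x560x3 uint8, red, green, blue); there is no depth.
- camera_model(name): a dict with "mtx" (3x3 intrinsics, pixels), "T" (4x4, takes a point from camera to world coordinates). Camera axes: x right, y down, z forward; pixel columns grow to the right and rows downward; lengths in mm; the calibration is good to about 2 mm. A picture is of the moment at which its call begins: read the wrist's pose just before it. camera_model takes no time and is no camera call; for the wrist camera it gives the pose at the moment of the call.
- finish_job(): hands the job in, once; it reports no verdict.
The state is a dict: "clock": time; "qpos": joint angles; "qd": joint speeds; "tau": joint torques, N m; "eef_pos": TCP position; "tool_rot": TCP orientation; "force": force on the tool from outside, world axes, zero at the start; "torque": the same for the moment, N m; "width": finger opening in mm.
Only numpy, scipy, OpenCV 4.12 (cv2) and the standard library are available. Lean on these libraries where they do the work, as an engineer would, in place of code of your own. Each camera call takes 0.05 s, during which the arm holds its last target. There are 200 camera calls.

TASK

Load the culture dish into the black imaging stage without lifting it, so that nothing wets its lid. With a fingertip, gently push the dish back against the guide rail, then keep it against the rail and slide it along, past the sprung roller, until it is fully home in the corner against the rail and the end stop. Do not pinch, lift or tip the dish, take your hand away afterwards, and leave the other things where they are.

Things in the scene. Friction and masses are not known exactly. Their poses are not given: they have to be found in the camera images.
- stage: Flat black imaging stage, fixed: bed 156 (x) by 250 mm (y), its top 12 mm above the worktop. Origin on the worktop under the bed, 68 mm from its far edge, 88 mm from its near edge, half-way along its length. +x points to the guide rail (away from the robot, give or take its yaw), +y along the rail to the corner nest at its left end, -y to the open right end, z up
- home (a point): Point on the bed, 12 mm above the worktop, where the middle of the dish's underside is when it is fully home in the nest: stage x = +14.5, y = +64.5 mm, 30.5 mm from the rail's face and from the end stop's. A flat grey lamp window let flush into the bed, 44 mm across with its metal ring, is centred here. Axes as the stage's
- rail_face (a point): Foot of the guide rail's face, half-way along the stage (stage x = +45, y = 0, bed height); axes as the stage's, so x points into the rail. The rail is an aluminium bar 12 mm wide, 10 mm above the bed, from y = -115 to +107 mm. The end stop, a like bar at right angles to it, has its face at stage y = +95 mm
- cheek_end (a point): Open (right) end of the short front cheek, at bed height on its nest side: stage x = -17.5, y = +60 mm. The cheek is an aluminium bar 8 mm wide, 10 mm above the bed, from here to the end stop. Rail, stop and cheek make a nest 62.5 mm wide that opens only along the rail, to -y. Axes as the stage's
- roller_arm (a joint): Small sprung lever on the near side of the cheek, 12 to 24 mm above the worktop, with a steel roller (10 mm across) just past the cheek's open end, at stage x = -16, y = +48 mm. rad: 0 at rest, about 0.10 while the dish's widest part pushes the roller aside (about 4 N), back to about 0.02 when the dish is home and the roller presses on it from behind its widest part
- dish: A round plastic culture dish with a lid, 61 mm across and 15 mm tall, 13 to 25 g; it lies flat on the black bed, clear of the rail and to the right of the nest. It slides easily (friction about 0.25). Origin: the middle of its underside
- marker: Bystander: a lidded marker pen, 124x19x19 mm, lying in front of the stage. Origin: middle of its underside
- loupe: Bystander: a folding hand loupe, 34x26x14 mm, in front of the stage. Origin: middle of its underside
- tally_counter: Bystander: a round hand tally counter, 48x65x30 mm, beside the stage's left end, on the way to the blue drawer cabinets, which stand 0.62 m tall to the left of the stage. Origin: middle of its underside
- tall_jar: Bystander: a screw-lid specimen jar, 54 mm across, 72 mm tall, behind the stage. Origin: middle of its underside
- small_jar: Bystander: a smaller screw-lid jar, 44 mm across, 56 mm tall, behind the stage. Origin: middle of its underside
- coverslips_a: Bystander: a little plastic box of cover slips, 31x31x19 mm, behind the stage. Origin: middle of its underside
- coverslips_b: Bystander: another box of cover slips, 31x31x19 mm, behind the stage. Origin: middle of its underside

How it is judged (in metres and radians):
On the way:
1. the dish rests against the guide rail (within 3 mm) while it is still at least 30 mm short of home (x of dish in the frame of home above -0.003 m and y of dish in the frame of home below -0.03 m and height (world z) of dish below 0.016 m), for 0.1 s.
At the end, for the whole second after the job is handed in: The dish lies flat and still in the nest, its middle within 2.5 mm of the home point (touching rail and end stop), with the roller closed in behind its widest part, and no other thing has moved 15 mm or more (horizontal distance between dish and home below 0.0025 m and height (world z) of dish below 0.015 m and angle between dish's own z axis and vertical below 0.06 rad and linear speed of dish below 0.01 m/s and value of joint roller_arm below 0.06 rad and distance of each of marker, loupe, tally_counter, tall_jar, small_jar, coverslips_a, coverslips_b from where it was at the start of the episode below 0.015 m).
It fails at once if the dish was lifted off the bed (more than 6 mm) (height (world z) of dish above 0.018 m).
It fails at once if the dish was tipped (more than about 10 degrees) (angle between dish's own z axis and vertical above 0.18 rad).
It fails at once if the dish was squeezed or pushed roughly (more than 30 N) (contact force between the fingers and dish above 30 N).
It fails at once if on its way the dish came more than 8 mm off the rail in the last 60 mm before home (y of dish in the frame of home above -0.06 m and x of dish in the frame of home below -0.008 m).
It fails at once if one of the other things was pushed 15 mm or more (distance of any of marker, loupe, tally_counter, tall_jar, small_jar, coverslips_a, coverslips_b from where it was at the start of the episode above 0.015 m).
It also fails if it takes over 51 s, if anything falls off the work surface, if the arm or the gripper's body presses on something with over 40 N, if the wrist force passes 120 N, or if a joint passes its speed limit or range.

## Working session

There is one attempt and no reset: what is moved stays moved. The work goes in short steps, Python scripts to look and compute and a shell command to move; the robot and the scene stay as the last step left them, time stands still between calls to the robot, and variables do not carry over. Pictures are saved under pics/ and viewed, on a budget of 10 in all, crops included, one or two more only if the job needs it, and the job is handed in when it is done.

```bash
mkdir -p pics; python3 - <<'E'
from cell import *
import cv2
for n in("top","scene"):
    im=get_image(n);cv2.imwrite(f"pics/{n}0.png",im[:,:,::-1]);m=camera_model(n);print(n,m["mtx"].round(1).tolist(),m["T"].round(3).tolist())
s=read_state();print(s)
E
```

```text
top [[499.7, 0.0, 284.8], [0.0, 499.7, 198.7], [0.0, 0.0, 1.0]] [[0.002, -0.982, 0.188, 338.548], [-1.0, -0.004, -0.014, 250.381], [0.014, -0.188, -0.982, 888.483], [0.0, 0.0, 0.0, 1.0]]
scene [[409.6, 0.0, 280.0], [0.0, 409.6, 214.7], [0.0, 0.0, 1.0]] [[-0.522, -0.361, 0.773, -145.725], [-0.853, 0.231, -0.468, 636.779], [-0.009, -0.904, -0.428, 402.577], [0.0, 0.0, 0.0, 1.0]]
{'clock': 0.1, 'qpos': array([-1.31979375,  0.62930381,  0.03847138,  1.51822301, -0.02696715,
        0.99626945, -0.0199745 ]), 'qd': array([ 1.12914344e-04,  1.48233853e-04,  6.59162220e-04, -1.04281873e-03,
        8.23065127e-04,  1.25218508e-03,  4.47174998e-05]), 'tau': array([ 2.47608776e-03, -5.64539051e+01,  1.23028535e+00, -1.93975085e+01,
        1.12722165e-02,  5.40703477e-03, -2.98176566e-06]), 'eef_pos': array([202.32344001, 617.15257845, 230.4633905 ]), 'tool_rot': array([-3.13990866e+00,  6.15391963e-05,  2.82481298e+00]), 'force': array([ 0.84483835,  0.3843002 , -0.35041223]), 'torque': array([ 0.05578926,  0.03482131, -0.02106082]), 'width': 85.52715981815189}
```

View pics/top0.png

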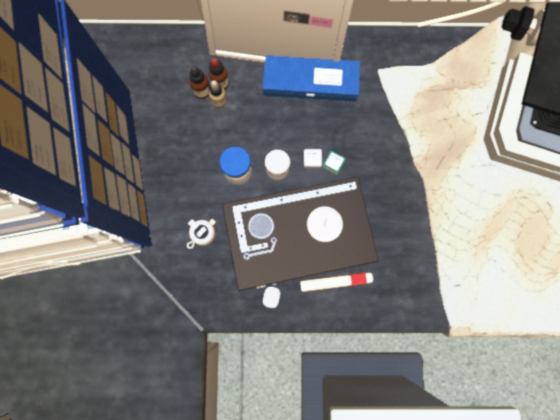

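View pics/scene0.png

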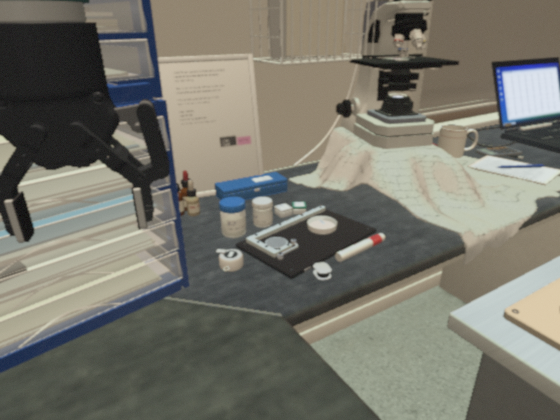

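```bash
cat > h.py <<'E'
import numpy as np, cv2
def cast(m,px,z):
    px=np.atleast_2d(np.float64(px));K,T=m["mtx"],m["T"]
    d=np.c_[px,np.ones(len(px))]@np.linalg.inv(K).T@T[:3,:3].T
    return T[:3,3]+d*((z-T[2,3])/d[:,2])[:,None]
def proj(m,P):
    P=np.atleast_2d(P);c=(P-m["T"][:3,3])@m["T"][:3,:3];p=c@m["mtx"].T;return p[:,:2]/p[:,2:]
E
python3 - <<'E'
from cell import *
from h import *
m=camera_model("top");s=camera_model("scene")
im=cv2.imread("pics/top0.png");hsv=cv2.cvtColor(im,cv2.COLOR_BGR2HSV)
roi=np.zeros(im.shape[:2],np.uint8);roi[185:275,225:375]=255
g=((hsv[...,2]>140)&(roi>0)).astype(np.uint8)
cs,_=cv2.findContours(g,cv2.RETR_EXTERNAL,cv2.CHAIN_APPROX_NONE)
for c in sorted(cs,key=cv2.contourArea)[::-1][:5]:
    (e)=cv2.fitEllipse(c) if len(c)>5 else None
    print(cv2.contourArea(c),cv2.boundingRect(c),e, cast(m,e[0],27)[0].round(1) if e else '')
# hand-read corners of bed top: far-left, far-right, near-right, near-left
print("bed",cast(m,[[224,206],[358,181],[377,261],[239,287]],12).round(1).tolist())
print("win",cast(m,[261,226],12).round(1))
print("rail top L/R ends",cast(m,[[235,208],[356,185]],22).round(1).tolist())
print("cab top-view base",cast(m,[[150,243],[130,255],[0,277]],0).round(0).tolist(),"cab scene base",cast(s,[[187,288],[0,352]],0).round(0).tolist())
print("cab at 620",cast(m,[[62,0],[85,222],[0,240]],620).round(0).tolist())
print(cv2.__version__)
cv2.imwrite("pics/crop.png",cv2.resize(im[140:310,180:390],None,fx=3.8,fy=3.5,interpolation=cv2.INTER_CUBIC))
E
```

```text
1418.5 (232, 185, 125, 75) ((308.2950439453125, 220.2610321044922), (59.40493392944336, 163.7950439453125), 81.20844268798828) [465.2 197.1  27. ]
1004.0 (306, 206, 37, 36) ((324.472900390625, 223.6807861328125), (35.53001022338867, 36.014381408691406), 116.99927520751953) [459.3 169.   27. ]
504.0 (248, 213, 26, 26) ((260.6242370605469, 225.5797119140625), (25.288158416748047, 25.436941146850586), 81.9836654663086) [455.5 280.1  27. ]
17.0 (351, 272, 22, 3) ((363.8459167480469, 273.2633972167969), (2.011331081390381, 22.657114028930664), 88.44113159179688) [374.  102.7  27. ]
bed [[492.4, 346.0, 12.0], [539.1, 106.1, 12.0], [395.9, 76.5, 12.0], [350.7, 316.7, 12.0]]
win [[456.8 279.9  12. ]]
rail top L/R ends [[487.2, 325.5, 22.0], [529.5, 111.5, 22.0]]
cab top-view base [[427.0, 477.0, 0.0], [406.0, 511.0, 0.0], [367.0, 734.0, 0.0]] cab scene base [[420.0, 477.0, 0.0], [414.0, 743.0, 0.0]]
cab at 620 [[508.0, 378.0, 620.0], [377.0, 354.0, 620.0], [367.0, 399.0, 620.0]]
4.12.0
```

View pics/crop.png

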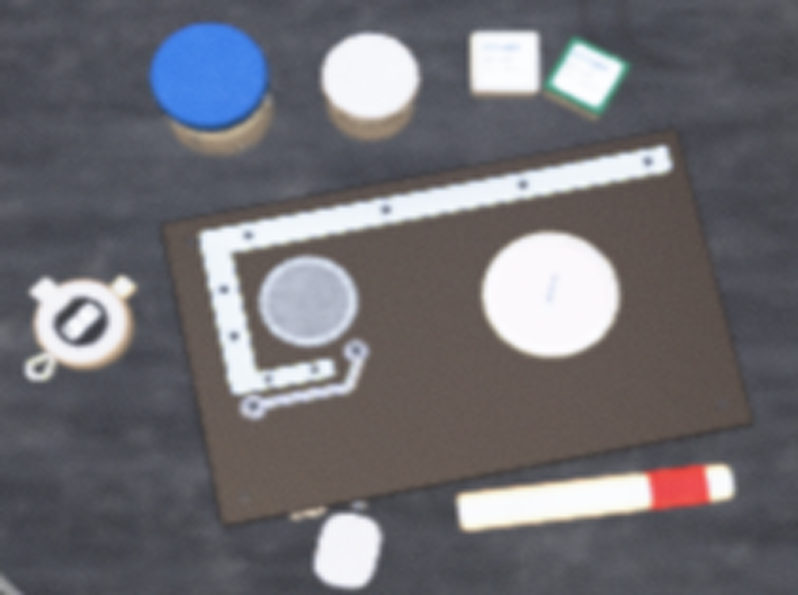

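```bash
python3 -m jog '{"travel":[[-6,-6.5,0],[-12,-13,0],[-18,-19.5,0],[-24,-26,0],[-29,-32,0]],"angular":[[0,0,0],[0,0,0],[0,0,-3],[0,0,-6],[0,0,-9.4]],"fingers":[1,1,1,1,1]}'; python3 - <<'E'
from cell import *
s=read_state();print(s["eef_pos"],s["tool_rot"],s["width"])
E
```

```text
clock: 0.72
eef_pos: [331.8, 330.9, 231.2]
tool_rot: [-3.141, 0.0, 2.991]
force: [1.6, 0.0, -0.1]
width: 0.0
[331.76066305 330.87052561 231.18984347] [-3.14145880e+00  2.55250261e-04  2.99076934e+00] 0.013058689102674357
```

```bash
python3 -m jog '{"travel":[[0,0,0]],"angular":[[0,0,0]],"fingers":[1]}'
```

```text
clock: 0.85
eef_pos: [333.3, 327.2, 231.2]
tool_rot: [-3.138, 0.0, 2.98]
force: [-0.0, 1.0, -0.1]
width: 0.2
```

```bash
python3 -m jog '{"travel":[[-3.3,-5.2,0],[-6.6,-10.4,0],[-9.9,-15.8,0],[-9.9,-15.8,4],[-9.9,-15.8,6]],"angular":[[0,0,0],[0,0,-0.5],[0,0,-0.5],[0,0,-0.5],[0,0,-0.5]],"fingers":[1,1,1,1,1]}'; python3 -m jog '{"travel":[[0,0,0],[0,0,0]],"angular":[[0,0,0],[0,0,0]],"fingers":[1,1]}'
python3 - <<'E'
from cell import *
import cv2
s=read_state();m=camera_model("wrist");im=get_image("wrist");cv2.imwrite("pics/w1.png",im[:,:,::-1])
print(s["eef_pos"],s["tool_rot"],m["mtx"].round(1).tolist(),m["T"].round(3).tolist())
import pickle;pickle.dump(m,open("w1.pkl","wb"))
E
```

```text
clock: 1.48
eef_pos: [404.7, 161.4, 170.0]
tool_rot: [-3.141, -0.001, 2.996]
force: [0.6, 1.1, 0.5]
width: 0.1
clock: 1.72
eef_pos: [405.3, 162.6, 171.8]
tool_rot: [3.141, 0.001, 2.999]
force: [0.2, 0.2, -0.4]
width: 0.1
[405.25932538 162.61825677 171.80111942] [3.14085816e+00 6.36367735e-04 2.99867616e+00] [[320.2, 0.0, 277.9], [0.0, 320.2, 208.4], [0.0, 0.0, 1.0]] [[0.143, 0.953, 0.267, 339.294], [0.99, -0.138, -0.038, 171.364], [0.0, 0.27, -0.963, 315.277], [0.0, 0.0, 0.0, 1.0]]
```

View pics/w1.png

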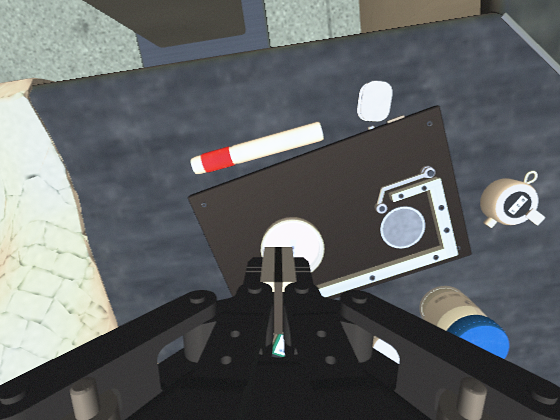

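```bash
python3 - <<'E'
from h import *
import pickle
m=pickle.load(open("w1.pkl","rb"))
im=cv2.imread("pics/w1.png");hsv=cv2.cvtColor(im,cv2.COLOR_BGR2HSV)
print("bed NR,NL,FL",cast(m,[[190,197],[438,107],[471,255]],12).round(1).tolist())
# window: grey blob
g=((hsv[...,2]>110)&(hsv[...,2]<=255)).astype(np.uint8)
n,l,st,ce=cv2.connectedComponentsWithStats(g[190:262,370:430].copy())
for i in range(1,n): print(st[i],ce[i]+[370,190])
w=(l==l[227-190,403-370]).astype(np.uint8)
c=max(cv2.findContours(w,cv2.RETR_EXTERNAL,cv2.CHAIN_APPROX_NONE)[0],key=len);P=cast(m,c[:,0]+[370,190],12)[:,:2].astype(np.float32)
print("win",cv2.minEnclosingCircle(P))
# dish: top-lid edge points outside fingers
roi=g.copy()*0;roi[205:262,250:335]=1
c=max(cv2.findContours(g*roi,cv2.RETR_EXTERNAL,cv2.CHAIN_APPROX_NONE)[0],key=cv2.contourArea)[:,0]
c=c[(c[:,1]<238)&(c[:,1]>205)]
for z in(26,):
    Q=cast(m,c,z)[:,:2];A=np.c_[2*Q,np.ones(len(Q))];x=np.linalg.lstsq(A,(Q**2).sum(1),rcond=None)[0]
    print("dish",x[:2],np.sqrt(x[2]+x[:2]@x[:2]),len(Q))
    Q=cast(m,[[260,250],[324,250],[292,218]],z);print(Q.round(1).tolist())
E
```

```text
bed NR,NL,FL [[399.6, 76.2, 12.0], [349.9, 316.1, 12.0], [500.8, 348.2, 12.0]]
[  6   0  12  24 156] [380.94871795 202.26923077]
[ 19   0  41  12 249] [405.3373494  193.72289157]
[  10   16   46   43 1501] [402.31512325 226.95802798]
[ 21  59  39  13 270] [415.93333333 257.07037037]
win ((460.76348876953125, 279.7008361816406), 22.6036434173584)
dish [458.88171905 167.68737717] 29.20065836394603 66
[[458.6, 136.6, 26.0], [467.5, 198.3, 26.0], [430.7, 171.7, 26.0]]
```

```bash
python3 -m jog '{"travel":[[0.1,0.8,5],[0.1,0.8,10],[0.1,0.8,13],[0.1,0.8,15],[0.1,0.8,15.5]],"angular":[[0,0,0],[0,0,0],[0,0,0],[0,0,0],[0,0,0]],"fingers":[1,1,1,1,1]}'; python3 -m jog '{"travel":[[0,0,0],[0,0,0]],"angular":[[0,0,0],[0,0,0]],"fingers":[1,1]}'
python3 - <<'E'
from cell import *
import cv2,pickle
s=read_state();m=camera_model("wrist");im=get_image("wrist");cv2.imwrite("pics/w2.png",im[:,:,::-1])
print(s["eef_pos"],s["tool_rot"],s["force"])
pickle.dump(m,open("w2.pkl","wb"))
E
```

```text
clock: 2.4
eef_pos: [405.2, 168.6, 19.9]
tool_rot: [-3.136, -0.001, 2.998]
force: [0.1, -0.5, 0.2]
width: 0.0
clock: 2.65
eef_pos: [404.9, 168.3, 20.6]
tool_rot: [-3.136, -0.002, 2.998]
force: [-0.1, -0.0, -0.0]
width: -0.1
[404.85792126 168.2797447   20.55669378] [-3.13596046e+00 -1.69709953e-03  2.99753733e+00] [-0.1459768  -0.04133407 -0.04151508]
```

View pics/w2.png

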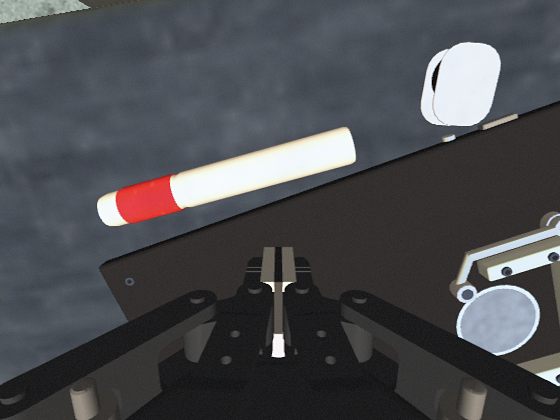

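```bash
python3 -m jog '{"travel":[[0,0,0.4],[0,0,0.4]],"angular":[[0,0,0],[0,0,0]],"fingers":[1,1]}'
python3 - <<'E'
from cell import *
import cell
from h import *
print([n for n in dir(cell) if not n.startswith('_')]); print(getattr(cell,'grasp_offset',None))
s=read_state();print(s["eef_pos"],s["tool_rot"],s["force"])
m=camera_model("scene");im=get_image("scene")[:,:,::-1];p=proj(m,s["eef_pos"])[0];print(p)
x,y=int(p[0]),int(p[1]);x0,y0=max(0,x-60),max(0,y-75)
cv2.imwrite("pics/s2.png",cv2.resize(im[y0:y0+100,x0:x0+130],None,fx=6,fy=6,interpolation=cv2.INTER_CUBIC));print(x0,y0)
E
```

```text
clock: 2.95
eef_pos: [404.5, 168.2, 16.3]
tool_rot: [-3.136, -0.002, 2.998]
force: [0.8, -0.5, -0.2]
width: -0.0
['MotionError', 'camera_model', 'finish_job', 'get_image', 'grasp_offset', 'read_state']
18.700000000000003
[404.51023594 168.19276673  16.33549473] [-3.13553627e+00 -1.95627729e-03  2.99840973e+00] [ 0.77324083 -0.47365677 -0.22850921]
[338.63977054 236.0265537 ]
278 161
```

View pics/s2.png

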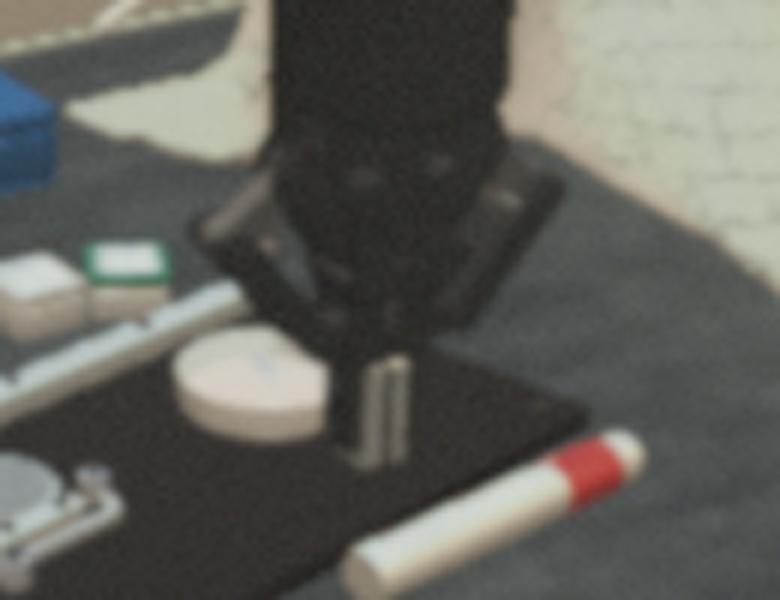

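```bash
python3 -m jog '{"travel":[[-0.5,0.8,0],[-1.0,0.8,0],[-1.3,0.8,0],[-1.6,0.8,0],[-2.0,0.8,0]],"angular":[[0,0,0],[0,0,0],[0,0,0],[0,0,0],[0,0,0]],"fingers":[1,1,1,1,1]}'
python3 -m jog '{"travel":[[-0.3,0,0],[-0.6,0,0],[-0.8,0,0],[-1.0,0,0],[-1.0,0,0]],"angular":[[0,0,0],[0,0,0],[0,0,0],[0,0,0],[0,0,0]],"fingers":[1,1,1,1,1]}'
python3 - <<'E'
from cell import *
from h import *
s=read_state();print(s["eef_pos"],s["force"])
for n in("top","scene"):
    m=camera_model(n);im=get_image(n)[:,:,::-1]
    hsv=cv2.cvtColor(np.ascontiguousarray(im),cv2.COLOR_BGR2HSV)
    p=proj(m,[475,175,27])[0].astype(int)
    if n=="top": a=im[140:310,180:390]
    else: a=im[150:300,220:420]
    cv2.imwrite(f"pics/{n}3.png",cv2.resize(a,(560,420 if n!="top" else 453),interpolation=cv2.INTER_CUBIC))
a=cv2.imread("pics/top3.png");b=cv2.imread("pics/scene3.png")
cv2.imwrite("pics/b3.png",cv2.resize(np.hstack([a[:420],b]),(800,300)))
E
```

```text
clock: 3.62
eef_pos: [425.2, 172.8, 15.7]
tool_rot: [-3.135, -0.003, 2.998]
force: [-0.5, 0.6, -0.1]
width: -0.2
clock: 4.25
eef_pos: [435.2, 171.6, 15.7]
tool_rot: [-3.136, -0.003, 2.998]
force: [0.6, 0.8, 0.3]
width: 0.0
[435.22761129 171.63715515  15.72481328] [0.55159645 0.83693836 0.30354273]
```

View pics/b3.png

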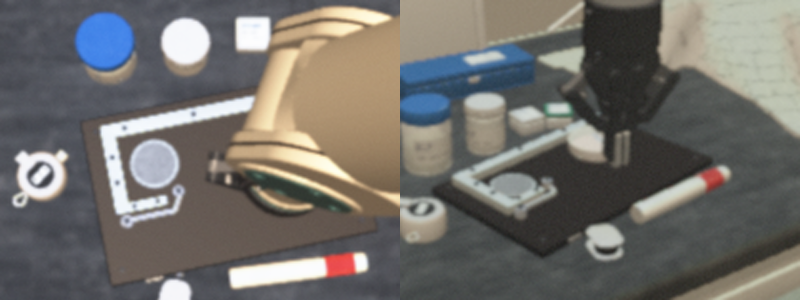

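```bash
for i in 1 2; do :; done; python3 -m jog '{"travel":[[-0.2,0,0],[-0.4,0,0],[-0.4,0,0]],"angular":[[0,0,0],[0,0,0],[0,0,0]],"fingers":[1,1,1]}'
python3 -m jog '{"travel":[[-0.15,0,0],[-0.3,0,0],[-0.3,0,0]],"angular":[[0,0,0],[0,0,0],[0,0,0]],"fingers":[1,1,1]}'
cat > look.py <<'E'
import sys
from cell import *
from h import *
s=read_state();print(s["eef_pos"],s["force"])
m=camera_model("scene");im=np.ascontiguousarray(get_image("scene")[:,:,::-1])
a=im[180:290,225:400];cv2.imwrite(sys.argv[1],cv2.resize(a,None,fx=4.5,fy=4.5,interpolation=cv2.INTER_CUBIC))
E
python3 look.py pics/s4.png
```

```text
clock: 4.72
eef_pos: [439.3, 171.0, 15.7]
tool_rot: [-3.136, -0.003, 2.998]
force: [-0.6, -0.3, 0.6]
width: 0.2
clock: 5.1
eef_pos: [441.6, 170.5, 15.6]
tool_rot: [-3.135, -0.003, 2.998]
force: [-1.1, 0.5, 0.6]
width: 0.0
[441.59629073 170.45367735  15.62485541] [-1.13550366  0.54209515  0.61207646]
```

View pics/s4.png

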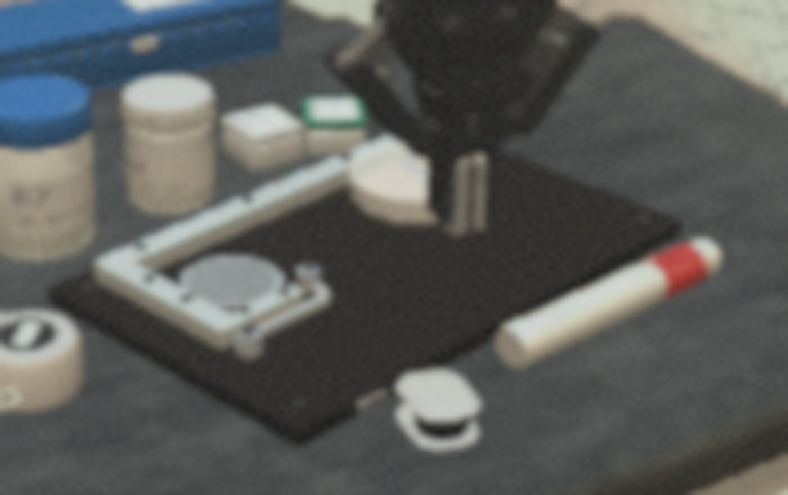

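```bash
python3 -m jog '{"travel":[[-0.2,0,0],[-0.2,0,0]],"angular":[[0,0,0],[0,0,0]],"fingers":[1,1]}'
python3 -m jog '{"travel":[[-0.2,0,0],[-0.2,0,0]],"angular":[[0,0,0],[0,0,0]],"fingers":[1,1]}'
```

```text
clock: 5.4
eef_pos: [441.8, 170.1, 15.5]
tool_rot: [-3.134, -0.006, 2.999]
force: [-4.9, -0.1, 2.7]
width: 0.3
clock: 5.65
eef_pos: [441.9, 169.7, 15.3]
tool_rot: [-3.133, -0.009, 3.0]
force: [-9.7, 0.9, 3.8]
width: 0.0
```

```bash
python3 -m jog '{"travel":[[0.8,0,0],[2,0,-0.5],[2,-2,-3.5],[0,-6.2,-3.5],[-3.8,-6.2,-3.5]],"angular":[[0,0,0],[0,0,0],[0,0,0],[0,0,0],[0,0,0]],"fingers":[1,1,1,1,1]}'
python3 -m jog '{"travel":[[0,0,0],[0,0,0]],"angular":[[0,0,0],[0,0,0]],"fingers":[1,1]}'
python3 look.py pics/s5.png
```

```text
clock: 6.28
eef_pos: [473.3, 99.6, 51.6]
tool_rot: [-3.131, -0.004, 2.996]
force: [0.1, 1.2, 0.0]
width: -0.1
clock: 6.52
eef_pos: [474.2, 103.7, 51.1]
tool_rot: [-3.136, -0.003, 2.998]
force: [0.3, 0.7, -0.6]
width: 0.1
[474.19406227 103.66783251  51.1217928 ] [ 0.33387592  0.6949509  -0.59225627]
```

View pics/s5.png

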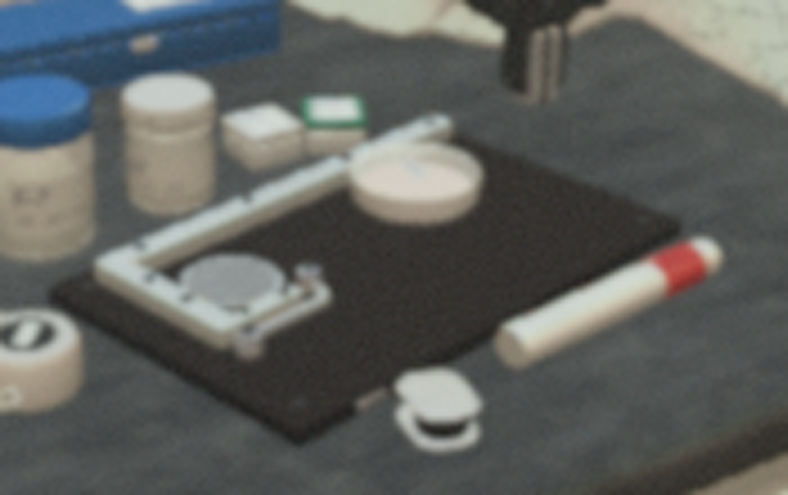

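```bash
python3 - <<'E'
from cell import *
from h import *
m=camera_model("scene")
d=cast(m,[[317.4,217.5],[225+232/4.5,180+283/4.5]],[27,12][0])[0];h=cast(m,[225+232/4.5,180+283/4.5],12)[0]
a=np.radians(11.3);ex=np.array([np.cos(a),np.sin(a)]);ey=np.array([-ex[1],ex[0]])
r=(d-h)[:2];print(d,h,r@ex,r@ey)
E
```

```text
[477.56721278 167.00599238  27.        ] [453.2952007  282.22803667  12.        ] 1.22417552045068 -117.74443280220657
```

```bash
python3 -m jog '{"travel":[[0,0,1.5],[0,0,3],[0,0,3.6],[0,0,3.6],[0,0.5,3.6]],"angular":[[0,0,0],[0,0,0],[0,0,0],[0,0,0],[0,0,0]],"fingers":[1,1,1,1,1]}'
python3 -m jog '{"travel":[[0,0.4,0],[0,0.7,0],[0,1.0,0],[0.1,1.3,0],[0.2,1.6,0]],"angular":[[0,0,0],[0,0,0],[0,0,0],[0,0,0],[0,0,0]],"fingers":[1,1,1,1,1]}'
```

```text
clock: 7.2
eef_pos: [475.4, 108.1, 14.9]
tool_rot: [-3.135, -0.003, 2.998]
force: [-0.1, 0.4, 1.0]
width: -0.2
clock: 7.82
eef_pos: [475.6, 124.4, 14.8]
tool_rot: [-3.135, -0.003, 2.998]
force: [-0.2, -0.6, 0.4]
width: 0.2
```

```bash
python3 -m jog '{"travel":[[0.15,0.45,0],[0.3,0.9,0],[0.5,1.35,0],[0.65,1.8,0],[0.8,2.25,0]],"angular":[[0,0,0],[0,0,0],[0,0,0],[0,0,0],[0,0,0]],"fingers":[1,1,1,1,1]}'
python3 look.py pics/s6.png
```

```text
clock: 8.45
eef_pos: [470.9, 148.1, 14.7]
tool_rot: [-3.136, -0.003, 2.998]
force: [-0.9, -0.4, -0.2]
width: 0.1
[470.92087017 148.0561617   14.71832645] [-0.898771   -0.36335827 -0.21954859]
```

View pics/s6.png

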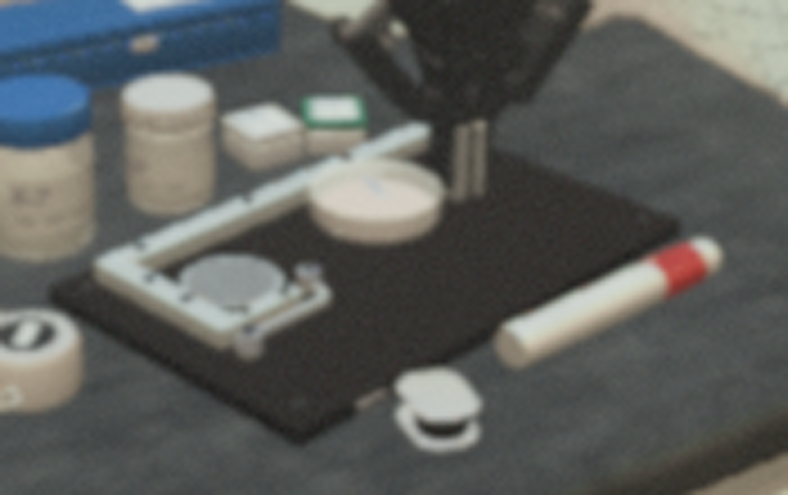

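```bash
python3 -m jog '{"travel":[[0.15,0.45,0],[0.35,0.95,0],[0.5,1.4,0],[0.65,1.9,0],[0.85,2.35,0]],"angular":[[0,0,0],[0,0,0],[0,0,0],[0,0,0],[0,0,0]],"fingers":[1,1,1,1,1]}'
python3 -m jog '{"travel":[[0.15,0.45,0],[0.35,0.95,0],[0.5,1.4,0],[0.65,1.9,0],[0.8,2.35,0]],"angular":[[0,0,0],[0,0,0],[0,0,0],[0,0,0],[0,0,0]],"fingers":[1,1,1,1,1]}'
python3 - <<'E'
from cell import *
from h import *
s=read_state();p=s["eef_pos"];a=np.radians(11.3);ex=np.array([np.cos(a),np.sin(a)]);ey=np.array([-ex[1],ex[0]])
r=p[:2]-[460.5,279];print(p,r@ex,r@ey,s["force"])
m=camera_model("top");im=np.ascontiguousarray(get_image("top")[:,:,::-1]);cv2.imwrite("pics/t7.png",im[140:310,180:390])
m=camera_model("scene");im=np.ascontiguousarray(get_image("scene")[:,:,::-1]);hsv=cv2.cvtColor(im,cv2.COLOR_BGR2HSV)
cv2.imwrite("pics/s7.png",im)
E
```

```text
clock: 9.12
eef_pos: [465.9, 172.6, 14.6]
tool_rot: [-3.136, -0.003, 2.998]
force: [0.5, 0.1, 1.0]
width: 0.1
clock: 9.75
eef_pos: [461.3, 197.0, 14.5]
tool_rot: [-3.136, -0.003, 2.998]
force: [-0.0, -1.1, 0.0]
width: -0.1
[461.34643487 196.99674294  14.50490173] -15.238195597563543 -80.57945156633231 [-0.02117487 -1.14988112  0.04202646]
```

```bash
python3 -m jog '{"travel":[[0.15,0.35,0],[0.25,0.75,0],[0.4,1.1,0],[0.5,1.4,0],[0.6,1.7,0]],"angular":[[0,0,0],[0,0,0],[0,0,0],[0,0,0],[0,0,0]],"fingers":[1,1,1,1,1]}'
python3 -m jog '{"travel":[[0.1,0.25,0],[0.15,0.5,0],[0.25,0.75,0],[0.35,1.0,0]],"angular":[[0,0,0],[0,0,0],[0,0,0],[0,0,0]],"fingers":[1,1,1,1]}'
python3 look.py pics/s8.png
```

```text
clock: 10.48
eef_pos: [455.4, 210.2, 13.8]
tool_rot: [-3.127, -0.006, 2.997]
force: [-4.1, -7.1, 3.7]
width: 0.0
clock: 10.98
eef_pos: [453.2, 221.2, 13.5]
tool_rot: [-3.128, -0.007, 2.997]
force: [-4.8, -5.0, 0.3]
width: -0.0
[453.15656073 221.21605824  13.54751774] [-4.81492423 -4.97664802  0.25974808]
```

View pics/s8.png

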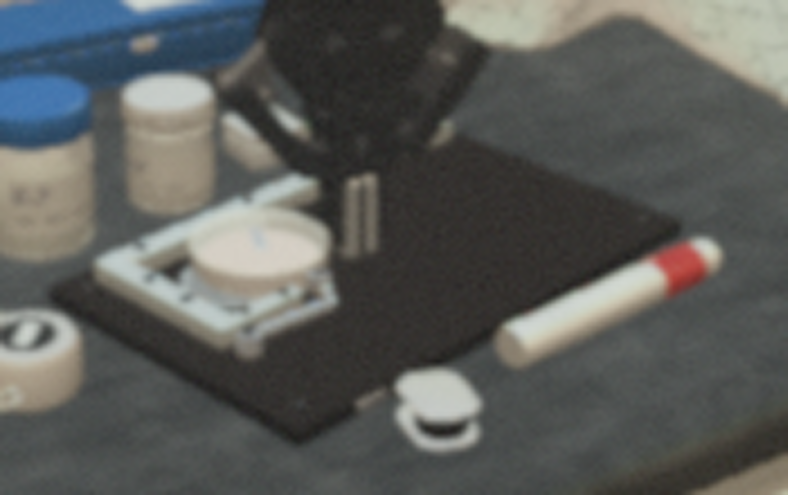

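```bash
python3 -m jog '{"travel":[[0.1,0.25,0],[0.15,0.5,0],[0.25,0.75,0]],"angular":[[0,0,0],[0,0,0],[0,0,0]],"fingers":[1,1,1]}'
python3 -m jog '{"travel":[[0.05,0.2,0],[0.1,0.35,0],[0.1,0.35,0]],"angular":[[0,0,0],[0,0,0],[0,0,0]],"fingers":[1,1,1]}'
```

```text
clock: 11.4
eef_pos: [455.2, 233.9, 14.6]
tool_rot: [-3.138, -0.002, 2.998]
force: [-0.1, -0.3, -0.2]
width: -0.3
clock: 11.78
eef_pos: [454.0, 236.3, 14.3]
tool_rot: [-3.136, -0.003, 2.998]
force: [-0.1, -0.2, -0.6]
width: -0.1
```

```bash
python3 -m jog '{"travel":[[0.05,0.2,0],[0.05,0.2,0]],"angular":[[0,0,0],[0,0,0]],"fingers":[1,1]}'
python3 -m jog '{"travel":[[0.05,0.15,0],[0.05,0.15,0]],"angular":[[0,0,0],[0,0,0]],"fingers":[1,1]}'
```

```text
clock: 12.02
eef_pos: [453.8, 236.8, 14.2]
tool_rot: [-3.133, -0.003, 2.997]
force: [0.2, -3.8, 0.8]
width: -0.3
clock: 12.28
eef_pos: [453.7, 236.9, 14.2]
tool_rot: [-3.131, -0.003, 2.996]
force: [1.6, -6.6, 2.5]
width: 0.2
```

```bash
python3 -m jog '{"travel":[[0,-0.8,0],[0,-2.5,0],[0,-4.5,-1],[0.5,-7,-6],[2,-9,-12]],"angular":[[0,0,0],[0,0,0],[0,0,0],[0,0,0],[0,0,0]],"fingers":[1,1,1,1,1]}'
python3 -m jog '{"travel":[[2,-4,-3],[4,-8,-5],[4,-10,-6],[4,-10,-6]],"angular":[[0,0,0],[0,0,0],[0,0,0],[0,0,0]],"fingers":[1,1,1,1]}'
python3 - <<'E'
from cell import *
from h import *
a=np.ascontiguousarray(get_image("top")[:,:,::-1]);b=np.ascontiguousarray(get_image("scene")[:,:,::-1]);m=camera_model("top")
hsv=cv2.cvtColor(a,cv2.COLOR_BGR2HSV)
A=cv2.resize(a[140:310,180:390],(800,648),interpolation=cv2.INTER_CUBIC)
B=cv2.resize(b[195:275,235:315],(380,380),interpolation=cv2.INTER_CUBIC)
C=cv2.resize(a[190:270,225:305],(380,380),interpolation=cv2.INTER_CUBIC)
cv2.imwrite("pics/f.png",np.hstack([C,B]));cv2.imwrite("pics/ft.png",a)
print(read_state()["eef_pos"])
# bystanders: image shift between first and last top views
o=cv2.imread("pics/top0.png")
for n,(x,y,w,h) in dict(marker=(295,268,85,28),loupe=(258,283,28,28),tally=(183,213,36,40),tall=(215,143,40,42),small=(262,147,30,35),ca=(300,145,24,25),cb=(322,148,26,28)).items():
    r=cv2.matchTemplate(a[y-10:y+h+10,x-10:x+w+10],o[y:y+h,x:x+w],cv2.TM_CCOEFF_NORMED);_,v,_,l=cv2.minMaxLoc(r);print(n,round(v,3),l[0]-10,l[1]-10)
E
```

```text
clock: 12.9
eef_pos: [421.1, 152.9, 133.0]
tool_rot: [-3.134, -0.005, 2.997]
force: [1.9, -0.8, 0.7]
width: -0.5
clock: 13.4
eef_pos: [368.0, 60.0, 193.7]
tool_rot: [-3.135, -0.001, 2.995]
force: [-0.1, 0.1, 0.3]
width: 0.2
[368.48412788  61.9969489  193.22274534]
marker 1.0 0 0
loupe 1.0 0 0
tally 1.0 0 0
tall 0.999 0 0
small 1.0 0 0
ca 1.0 0 0
cb 1.0 0 0
```

View pics/f.png

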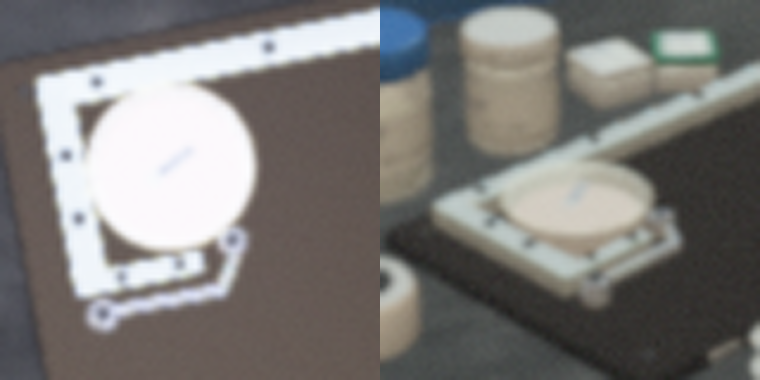

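```bash
python3 -c "
from cell import *
print(finish_job())"
```

```text
the job is handed in; nothing more can be done
None
```

I loaded the dish into the nest with the shut fingertips, without pinching or lifting it, and handed the job in at about 13.5 s of the 51 s allowed.

- **Push to the rail:** I pushed it back until firm contact at about 10 N. The dish was then about 117 mm short of home.
- **Slide to the nest:** I moved to its right-hand side and slid it along the rail. It passed the roller at about 9 N, and I stopped when it met the end stop at about 7 N. Then I withdrew the hand.

**Last checks:**
- **Position:** In the final images the dish lies flat in the corner against the rail and the end stop. Its centre reads about 1 mm from the lamp window's first measured position. That was a rough reading by eye, and the calibration is only good to about 2 mm.
- **Roller:** It looks closed in behind the widest part of the dish, but I did not measure the joint angle.
- **Bystanders:** All seven show zero pixel shift between the first and last top views.

**Not settled:**
- **Home estimates:** Estimates of the home point from the different camera views differed by up to about 7 mm, so I relied on the contact forces and the final images.
- **Sideways force:** At the end stop the sideways force reading was slightly off the expected direction (+1.6 N in x). I put this down to friction and did not check further.

I viewed 12 pictures, two over the budget.

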